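# Nip up the loose lens ring of a telescope objective

## Task

The retaining ring that holds the front lens of the shop's demonstration telescope has worked loose. Take the lens spanner from its stand, seat both of its pins in the two ring holes before you turn anything, then screw the ring clockwise until it is fully home and nip it up snug by feel, to about half a newton metre, without ever forcing it or resting the spanner on the glass. Put the spanner back in its stand as you found it, and leave the other things alone.

Things in the scene. Friction and masses are not known exactly. Their poses are not given: they have to be found in the camera images.
- clamp: Wooden-jaw clamp fixed to the counter, holding the telescope's objective cell, a black open barrel 108 mm across, upright with the lens up. Plywood base 180 x 200 x 18 mm, two jaws (each 36 x 190 mm, tops 46 mm up) along y on either side of the barrel, two steel rods along x at y = +-76 mm. Origin: on the counter, below the barrel's axis, which is z. Barrel rim 60 mm up.
- cell (a joint): Slight springy twist of the barrel, with its lens and ring, in the clamp's wooden jaws, rad, clockwise seen from above: 1 N m twists it by only 0.0067 rad, so the right nip is lost in the noise of this reading; feel the torque instead. 0 with no load.
- ring: The retaining ring. Origin: centre of its underside, 54 mm above the counter. Loose: it has some 40 to 60 degrees (0.7 to 1.05 rad) to go clockwise, seen from above, before it comes up hard on its seat; how far differs and shows nowhere. Drag while turning about 0.15 N m; it stays where it is left. The pins have 0.02 rad of play either way in its holes; turning back past that slackens it.
- ring_face (a point): Centre of the ring's flat upper face, 61 mm above the counter, on the barrel's axis; turns with the ring, z up. The ring is plain aluminium, 97 mm outside, 79 mm inside, 7 mm thick, with two blind holes 5.6 mm wide and 6 mm deep or more, on opposite sides, 88 mm apart between centres, on this point's x axis.
- hole_a (a point): Centre of the mouth of one ring hole, 44 mm from the ring's axis along +x of ring_face. The holes are alike; either pin goes in either.
- hole_b (a point): Centre of the mouth of the other ring hole, 44 mm from the axis along -x of ring_face.
- lens: Glass lens inside the ring, 78 mm across, 4 to 6 mm below the ring's face. Origin: underside, on the axis. Nothing may press on it.
- spanner: Two-pin lens spanner, 0.2 to 0.3 kg, steel: a cross beam along x, 116 mm long, 20 mm wide, 38 to 52 mm up; an upright aluminium grip block at its middle, 34 mm (x) by 20 mm (y), 52 to 102 mm up, to be taken across its y faces from above; small thumbscrews on the beam ends, tops 60 mm up; two legs (10 x 6 mm) down to 5 mm up, where a shoulder ends in a round pin 4 mm thick and 5 mm long. Origin: midway between the pin tips, z up the grip.
- pin_a (a point): Tip of the pin at x = +44 mm of the spanner.
- pin_b (a point): Tip of the pin at x = -44 mm of the spanner.
- stand: Fixed wooden tool stand, 150 x 60 mm at the foot, 130 x 46 mm above, top 56 mm up, with two open pockets 20 mm (x) by 16 mm (y), 46 mm deep, at x = +-44 mm. The spanner's beam rests flat on the top with its legs hanging in the pockets, so its origin is then 18 mm above the stand's origin (centre of the foot, on the counter).
- stand_rest (a point): Centre of the stand's top face, between the pockets.
- eyepiece: Bystander: black plastic eyepiece, 42 mm across, 58 mm tall, standing. Origin: centre of its underside.
- cleaner: Bystander: small clear bottle, 38 mm across, 100 mm tall, standing.
- driver: Bystander: screwdriver, 150 mm long, lying on the counter.
Things that resemble listed ones, but are neither listed nor needed, are in the scene too. Several things look just like the stand: the one meant starts farthest from the robot's base.

How it is judged:
By the outcome, as a careful person would: the job done as asked, in the order asked, and still so for the second after the job is handed in, with the robot touching nothing.
It also fails if it takes over 72 s, if anything falls off the work surface, if the arm or the gripper's body presses on something with over 40 N, if the wrist force passes 120 N, or if a joint passes its speed limit or range.

## Robot

A 7-joint arm with a two-finger parallel gripper is mounted at the origin on the work surface. World frame = base frame: x ahead of the robot, y to its left, z up, the work surface at z = 0. Lengths are in m, angles in degrees, forces in N, time in s.
With the tool pointing down it reaches from about 0.35 to 0.9 m from the base axis. Payload 19.9 kg.
Tool frame: the origin (TCP) lies at the very end of the fingers, on their centre line; the grasp point (between the pads) lies 19 mm behind it; y points along the fingers, z is the direction in which the jaws open and shut, and the axes are right-handed (so a half turn about y gives the same grasp; the last joint's range is limited). The gripper opens to 85 mm and grips with 20 to 120 N. Pads are 22 mm wide; open, the fingers measure 114 mm over their backs; the gripper's body (76 mm by 85 mm) begins 54 mm behind the grasp point. The pads swing forward as they close: fully open they stand 13 mm farther back than shut.
Start: joints at [65.747, 23.915, -0.59, 92.452, 0.269, 63.638, -3.037], TCP at [0.233, -0.58, 0.231] pointing down, gripper open.
Joint ranges: [-161.28, 161.28], [-22.2, 115.67], [-73.04, 71.86], [3.21, 147.25], [-68.34, 248.33], [10.77, 114.83], [-161.83, 161.83]. Speed limits (degrees/s): [108.29, 108.29, 136.94, 136.94, 172.46, 172.46, 172.46].

## Interface

Orientations are given as [roll, pitch, yaw] about the fixed x, y, z axes, in that order (R = Rz(yaw) Ry(pitch) Rx(roll)).
In Python, from bench import r gives the robot as it stands.
- The arm moves only by the tool send_rows, never from a script. Its argument "motion" is a list of rows, each a list of 5 numbers: the shift along the tool's x, y, z in m, then the turn about the tool's y in rad, then the opening in per cent of the stroke, from 0 (shut) to 100 (fully open). A call has 1 to 12 rows; each row is the pose to reach, as a shift and turn from the pose commanded when the call began, along the tool's axes at that moment; what a row does not reach only later rows make up. A row lasts 1/10 s, in which the tool goes at most 50 mm and 8.59 degrees, less where a joint would pass 70% of its speed; a pose out of reach is approached as far as the arm can. A call with a gripper value outside its range is refused whole. The fingers move at their own pace and stop on an object; the grip force is fixed at half the most. Time passes only in rows, so rows that repeat a pose let the fingers close. It gives the time, the measured TCP pose, the force and the opening at its end, in the units of the state.
- r.get_obs(): the state, without advancing time (a new reading comes with each control period).
- r.get_image(name): name is "side" or "top" or "wrist"; returns the picture (384x512x3 uint8, red, green, blue); there is no depth.
- r.get_calibration(name): a dict with "fx", "fy", "cx", "cy" (pixels), "xyz" and "orientation" of the camera in the world. Camera axes: x right, y down, z forward; pixel columns grow to the right and rows downward; lengths in m; the calibration is good to about 2 mm. A picture is of the moment at which its call begins: read the wrist's pose just before it. get_calibration takes no time and is no camera call; for the wrist camera it gives the pose at the moment of the call.
- r.hand_in(): hands the job in, once; it reports no verdict.
The state is a dict: "clock": time; "qpos": joint angles; "dq": joint speeds; "joint_efforts": joint torques, N m; "ee_pos": TCP position; "ee_rot": TCP orientation; "ft_force": force on the tool from outside, world axes, zero at the start; "moment": the same for the moment, N m; "width": finger opening in m.
Only numpy, scipy, OpenCV 4.12 (cv2) and the standard library are available. Lean on these libraries where they do the work, as an engineer would, in place of code of your own. Each camera call takes 0.05 s, during which the arm holds its last target.

## Working session

There is one attempt and no reset: what is moved stays moved. The work goes in short steps, Python scripts to look and compute and a tool call to move; the robot and the scene stay as the last step left them, time stands still between calls to the robot, and variables do not carry over. Pictures are saved under pics/ and viewed, and the job is handed in when it is done.

Besides the shell and the picture viewer there is one more tool, called after "Emit:" as a command line: name --pt "numbers of a row" for each row, then --argument value for the rest. send_rows: Moves the arm, as the interface text tells. Its arguments: {"type":"object","properties":{"motion":{"type":"array","items":{"type":"array","items":{"type":"number"}}}},"required":["motion"]}

```bash
ls; mkdir -p pics; python3 - <<'E'
from bench import r
import cv2
print(r.get_obs())
for n in ("side","top","wrist"):
    print(n,r.get_calibration(n))
    cv2.imwrite(f"pics/{n}0.png",r.get_image(n)[:,:,::-1])
E
```

```text
pics
{'clock': 0.0, 'qpos': array([65.74667152, 23.947373  , -0.59079641, 92.48421223,  0.26848455,
       63.63890067, -3.03627172]), 'dq': array([ 0.03065243,  0.10281218, -0.01552343, -0.02820984, -0.04693809,
        0.20810734, -0.03790268]), 'joint_efforts': array([-8.70183212e-04, -8.64439845e+01,  6.77912403e-01, -4.34887004e+01,
        1.89319410e-02,  7.53392349e-03, -5.20943740e-05]), 'ee_pos': array([ 0.23274167, -0.57968175,  0.23067711]), 'ee_rot': array([-9.00689766e+01, -4.28203896e-03, -1.58123493e+02]), 'ft_force': array([-0.14776961, -0.85225641,  0.20823766]), 'moment': array([0.05460471, 0.02607345, 0.01196701]), 'width': 0.0856394827260864}
side {'fx': 352.2711175476435, 'fy': 352.2711175476435, 'cx': 253.4791098395617, 'cy': 188.35987107617885, 'xyz': array([0.37965502, 0.59487443, 0.55908471]), 'orientation': array([-1.28847056e+02, -1.19593656e-01, -1.75029738e+02])}
top {'fx': 468.1758012969792, 'fy': 468.1758012969792, 'cx': 245.30472809669143, 'cy': 191.4729332073771, 'xyz': array([ 0.20793779, -0.01800764,  1.16511524]), 'orientation': array([-1.68183472e+02, -5.51511567e-02, -9.15297835e+01])}
wrist {'fx': 311.8549078489394, 'fy': 311.8549078489394, 'cx': 259.99873238983895, 'cy': 189.155083966921, 'xyz': array([ 0.3067504 , -0.54937861,  0.37345455]), 'orientation': array([ 1.62078034e+02,  1.14927274e-01, -6.81112929e+01])}
```

View pics/top0.png

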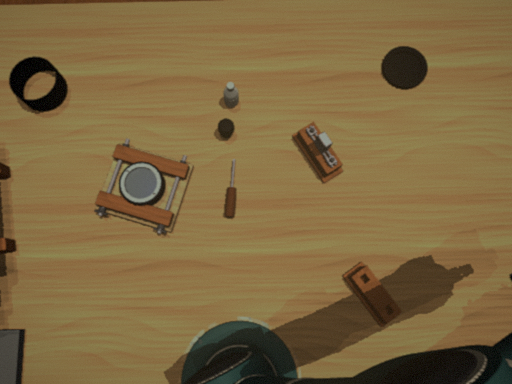

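View pics/side0.png

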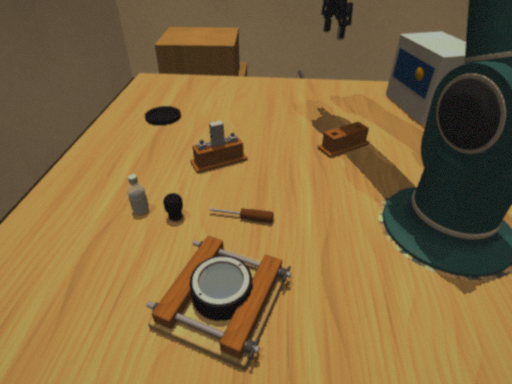

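View pics/wrist0.png

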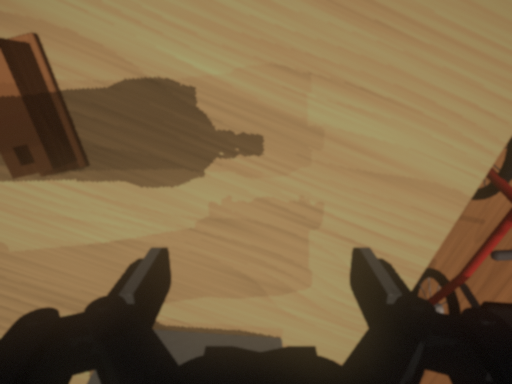

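```bash
cat > h.py <<'E'
import numpy as np,cv2
from scipy.spatial.transform import Rotation as R
from bench import r
def cal(n):
    c=r.get_calibration(n);return c
def ray(c,u,v):
    d=np.array([(u-c['cx'])/c['fx'],(v-c['cy'])/c['fy'],1.])
    return R.from_euler('xyz',c['orientation'],degrees=True).as_matrix()@d
def pz(c,u,v,z):
    d=ray(c,u,v);o=np.array(c['xyz']);return o+d*(z-o[2])/d[2]
def proj(c,p):
    q=R.from_euler('xyz',c['orientation'],degrees=True).as_matrix().T@(np.array(p)-c['xyz'])
    return np.array([c['fx']*q[0]/q[2]+c['cx'],c['fy']*q[1]/q[2]+c['cy']])
def crop(img,x0,y0,x1,y1,k,name):
    cv2.imwrite(f"pics/{name}.png",cv2.resize(img[y0:y1,x0:x1],None,fx=k,fy=k,interpolation=cv2.INTER_CUBIC))
E
python3 - <<'E'
from h import *
t=cv2.imread('pics/top0.png');s=cv2.imread('pics/side0.png')
a=cv2.resize(t[110:195,280:360],None,fx=6,fy=6,interpolation=cv2.INTER_CUBIC)
crop(t,280,115,355,190,8,'c1');crop(t,90,135,200,240,5,'c2')
crop(s,180,110,260,180,7,'c3');crop(s,140,230,300,360,4,'c4')
E
```

```text
(no output)
```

View pics/c1.png

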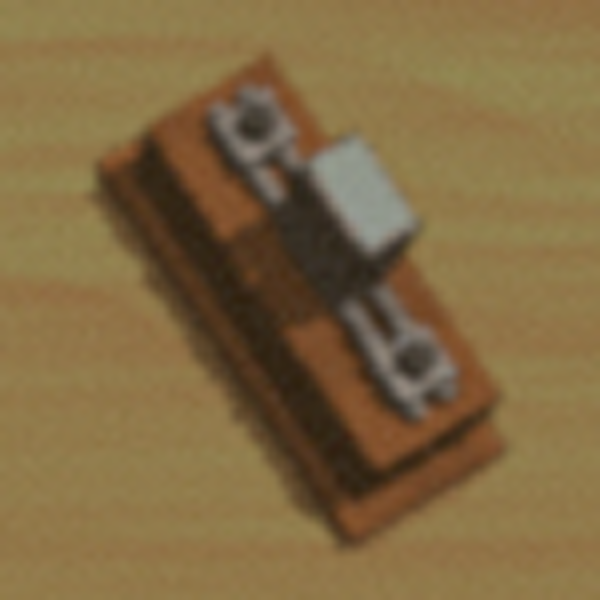

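View pics/c2.png

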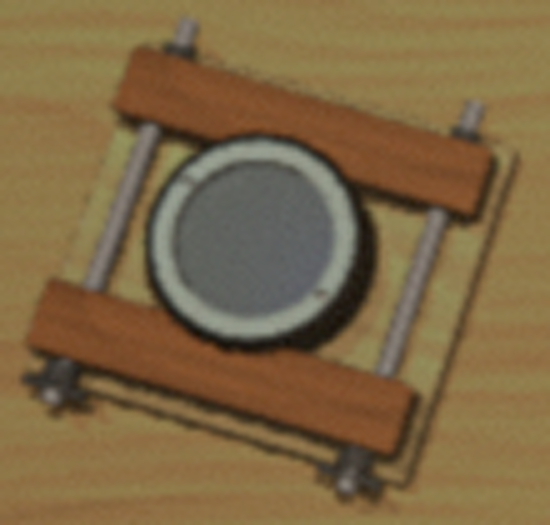

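View pics/c3.png

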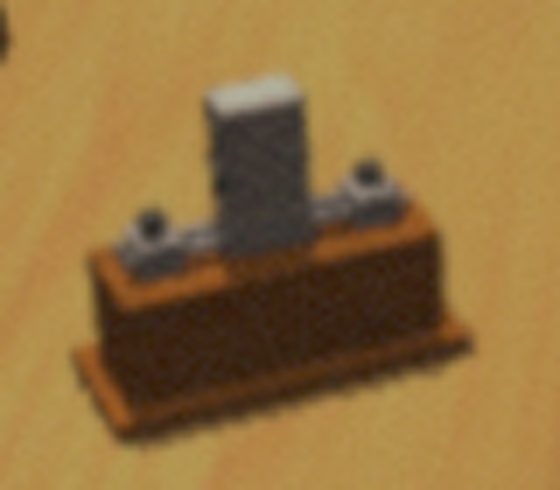

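View pics/c4.png

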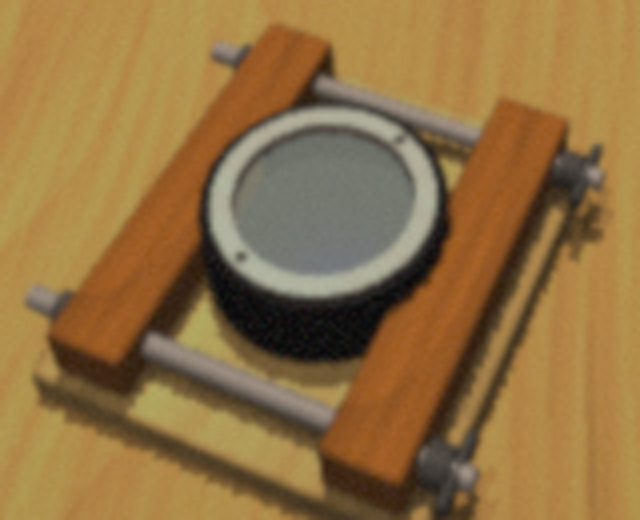

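```bash
python3 - <<'E'
from h import *
t=cal('top');s=cal('side')
def U(x,y,k,x0,y0): return ((x+.5)/k-.5+x0,(y+.5)/k-.5+y0)
def show(n,c,L,z):
    P=[pz(c,*p,z)[:2] for p in L]; m=np.mean(P,0); print(n,np.round(P,4).tolist(),m.round(4))
    if len(P)==2: d=P[1]-P[0]; print('  len',np.hypot(*d).round(4),'ang',np.degrees(np.arctan2(d[1],d[0])).round(1))
show('grip T',t,[U(363,195,8,280,115)],.12)
show('thumb T',t,[U(255,120,8,280,115),U(417,358,8,280,115)],.078)
show('grip S',s,[U(255,97,7,180,110)],.12)
show('thumb S',s,[U(152,217,7,180,110),U(369,168,7,180,110)],.078)
show('holes T',t,[U(190,183,5,90,135),U(320,293,5,90,135)],.061)
show('holes S',s,[U(240,257,4,140,230),U(400,140,4,140,230)],.061)
w=cal('wrist');o=r.get_obs();Rt=R.from_euler('xyz',o['ee_rot'],degrees=True).as_matrix()
print(Rt.round(3),Rt.T@(w['xyz']-o['ee_pos']), (Rt.T@R.from_euler('xyz',w['orientation'],degrees=True).as_matrix()).round(3))
E
```

```text
grip T [[0.5469, -0.2141]] [ 0.5469 -0.2141]
thumb T [[0.5853, -0.1906], [0.5088, -0.2351]] [ 0.5471 -0.2128]
  len 0.0885 ang -149.8
grip S [[0.5452, -0.2054]] [ 0.5452 -0.2054]
thumb S [[0.5837, -0.1867], [0.5078, -0.23]] [ 0.5457 -0.2083]
  len 0.0874 ang -150.4
holes T [[0.4967, 0.2594], [0.4404, 0.1955]] [0.4686 0.2275]
  len 0.0852 ang -131.4
holes S [[0.4964, 0.2618], [0.438, 0.196]] [0.4672 0.2289]
  len 0.0879 ang -131.6
[[-0.928 -0.     0.373]
 [-0.373  0.001 -0.928]
 [ 0.    -1.    -0.001]] [-0.07998028 -0.14273462 -0.00074179] [[-0.     0.952  0.308]
 [ 0.001 -0.308  0.952]
 [ 1.     0.001 -0.001]]
```

Emit:
send_rows --pt "-0.04 0 -0.02 -0.03 100" --pt "-0.08 0 -0.04 -0.06 100" --pt "-0.12 0 -0.06 -0.1 100" --pt "-0.16 0 -0.08 -0.14 100" --pt "-0.2 0 -0.1 -0.14 100" --pt "-0.24 0 -0.125 -0.14 100" --pt "-0.28 0 -0.145 -0.14 100" --pt "-0.32 0 -0.165 -0.14 100" --pt "-0.36 0 -0.19 -0.14 100" --pt "-0.4 0 -0.21 -0.14 100" --pt "-0.428 0 -0.2244 -0.14 100" --pt "-0.428 0 -0.2244 -0.14 100"

```text
clock: 1.35
ee_pos: [0.5489, -0.2077, 0.231]
ee_rot: [-90.1, 0.1, -149.8]
ft_force: [-1.0, -0.0, -0.8]
width: 0.0854
```

```bash
python3 - <<'E'
from h import *
o=r.get_obs();print(o['clock'],o['ee_pos'],o['ee_rot'],o['qpos'].round(1),o['dq'].round(1),o['ft_force'],o['moment'])
w=cal('wrist');print(w)
cv2.imwrite('pics/w1.png',cv2.resize(r.get_image('wrist')[:,:,::-1],(768,576),interpolation=cv2.INTER_CUBIC))
E
```

```text
1.35 [ 0.54886743 -0.20768603  0.23097459] [-9.00779786e+01  7.45631892e-02 -1.49752555e+02] [ 29.2  20.7 -14.4  97.7   5.6  62.3 -46.7] [ 3.2 -0.9  3.2  1.5  0.2 -0.1  3.4] [-0.99997412 -0.01650723 -0.83057522] [-0.02032184  0.01715578 -0.03879706]
{'fx': 311.8549078489394, 'fy': 311.8549078489394, 'cx': 259.99873238983895, 'cy': 189.155083966921, 'xyz': array([ 0.61768097, -0.16708648,  0.373825  ]), 'orientation': array([ 1.62166704e+02,  1.24536125e-01, -5.97403861e+01])}
```

View pics/w1.png

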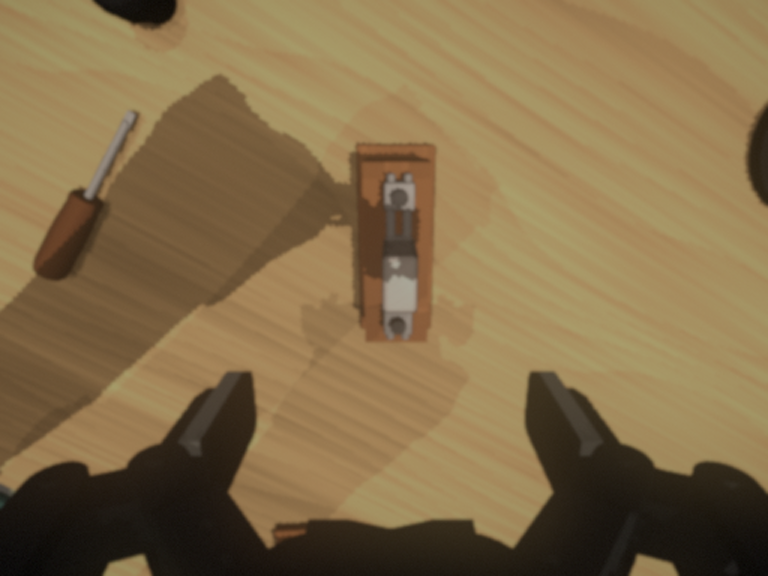

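```bash
python3 - <<'E'
from h import *
o=r.get_obs();print(o['ee_pos'],o['ee_rot'],o['dq'].round(2));w=cal('wrist');print(w['xyz'],w['orientation'])
im=r.get_image('wrist')[:,:,::-1];crop(im,215,85,315,235,4,'w2')
E
```

```text
[ 0.54740943 -0.21011565  0.23086268] [-9.00572882e+01  7.14557893e-03 -1.49898354e+02] [ 2.27 -0.77  2.16  0.9   0.22  0.01  1.24]
[ 0.61643846 -0.16959741  0.37363232] [ 1.62099107e+02  1.00174789e-01 -5.98866308e+01]
```

View pics/w2.png

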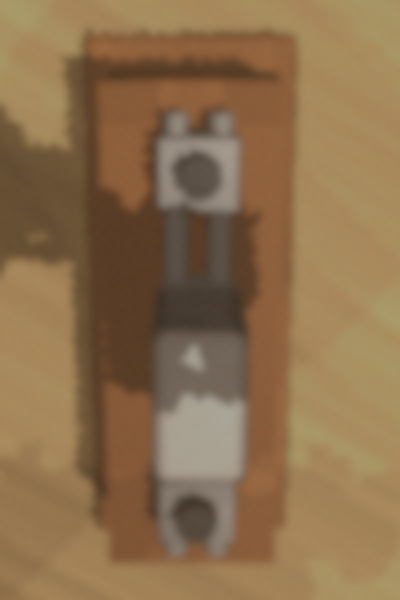

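```bash
python3 - <<'E'
from h import *
w=cal('wrist');w['xyz']=np.array([0.61643846,-0.16959741,0.37363232]);w['orientation']=np.array([162.099,0.1,-59.8866])
def U(x,y,k=4,x0=215,y0=85): return ((x+.5)/k-.5+x0,(y+.5)/k-.5+y0)
P=[pz(w,*U(*p),.078)[:2] for p in((197,174),(195,518))];d=P[0]-P[1];print(P,np.mean(P,0),np.hypot(*d),np.degrees(np.arctan2(d[1],d[0])))
C=[pz(w,*U(*p),.12)[:2] for p in((155,330),(247,330),(245,480),(154,480))];print(np.round(C,4),np.mean(C,0))
C=[pz(w,*U(*p),.0)[:2] for p in((86,37),(297,37))];print(np.round(C,4),np.mean(C,0))
print(r.get_obs()['ee_pos'])
E
```

```text
[array([ 0.58738076, -0.19005274]), array([ 0.51209675, -0.23350972])] [ 0.54973876 -0.21178123] 0.08692635780837035 29.995278172823646
[[ 0.5593 -0.1958]
 [ 0.569  -0.2124]
 [ 0.5401 -0.2293]
 [ 0.5301 -0.2122]] [ 0.54961166 -0.21245893]
[[ 0.5972 -0.1483]
 [ 0.6276 -0.2006]] [ 0.61240409 -0.17449205]
[ 0.54648687 -0.21182816  0.23088533]
```

Emit:
send_rows --pt "0 0.04 0 0 100" --pt "-0.001 0.08 0 0 100" --pt "-0.002 0.12 0 0 100" --pt "-0.002 0.145 0 0 100" --pt "-0.002 0.153 0 0 100" --pt "-0.002 0.153 0 0 100" --pt "-0.002 0.153 0 0 100" --pt "-0.002 0.153 0 0 50" --pt "-0.002 0.153 0 0 35" --pt "-0.002 0.153 0 0 30" --pt "-0.002 0.153 0 0 0" --pt "-0.002 0.153 0 0 0"

```text
clock: 2.65
ee_pos: [0.5482, -0.2113, 0.0784]
ee_rot: [-90.0, 0.0, -150.1]
ft_force: [0.2, -0.5, 5.8]
width: 0.0194
```

Emit:
send_rows --pt "0 0 0 0 0" --pt "0 0 0 0 0" --pt "0 0 0 0 0" --pt "0 0 0 0 0" --pt "0 0 0 0 0"

```text
clock: 3.15
ee_pos: [0.5482, -0.2113, 0.0784]
ee_rot: [-90.0, 0.0, -150.1]
ft_force: [0.3, -0.1, 4.9]
width: 0.0196
```

```bash
python3 - <<'E'
from h import *
o=r.get_obs();print(o);w=cal('wrist');print(w['xyz'],w['orientation'])
cv2.imwrite('pics/w3.png',cv2.resize(r.get_image('wrist')[:,:,::-1],(768,576),interpolation=cv2.INTER_CUBIC))
E
```

```text
{'clock': 3.15, 'qpos': array([ 27.821897  ,  31.31940359, -12.60038182, 104.24508139,
         9.16321061,  45.41542207, -49.55441504]), 'dq': array([ 0.03452915, -0.02445104, -0.01689151,  0.06792573,  0.07216738,
       -0.01608537,  0.01145768]), 'joint_efforts': array([-4.86206654e-01, -8.54518175e+01, -4.50513348e+00, -3.29472327e+01,
       -1.26216835e-01, -2.87494501e-01, -2.42997965e-03]), 'ee_pos': array([ 0.54822069, -0.21131883,  0.07837598]), 'ee_rot': array([-8.99956475e+01,  2.31501061e-03, -1.50105654e+02]), 'ft_force': array([ 0.34125347, -0.09039001,  4.91936759]), 'moment': array([-0.07267611,  0.25789548,  0.01039098]), 'width': 0.019598698532721923}
[ 0.61733102 -0.17090416  0.22114236] [ 1.62093603e+02  3.96487338e-02 -6.00925449e+01]
```

View pics/w3.png

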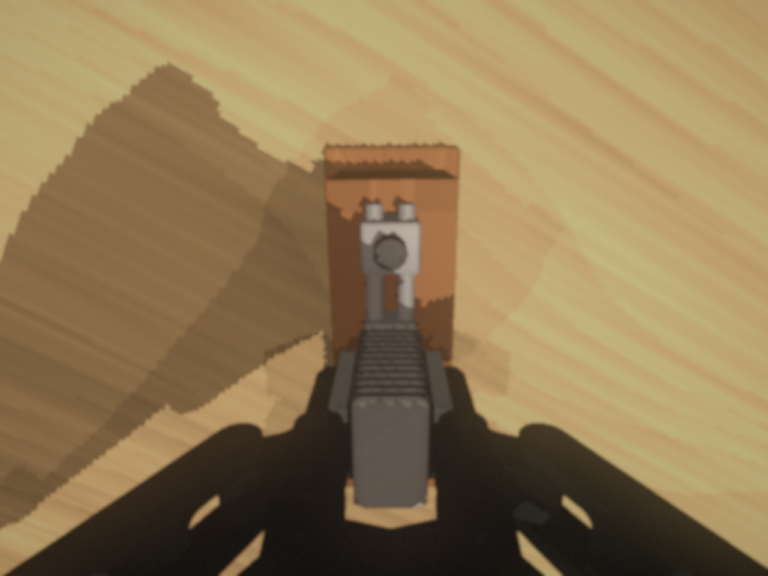

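```bash
cat >> h.py <<'E'
def tool(o): return R.from_euler('xyz',o['ee_rot'],degrees=True).as_matrix()
def UU(x,y,k,x0=0,y0=0): return ((x+.5)/k-.5+x0,(y+.5)/k-.5+y0)
E
python3 - <<'E'
from h import *
o=r.get_obs();w=cal('wrist');T=tool(o)
p=pz(w,*UU(390,251,1.5),.078);print('thumb tool',T.T@(p-o['ee_pos']))
for q in((351,399),(429,401),(356,507),(428,507)):
    p=pz(w,*UU(*q,1.5),.12);print('griptop',T.T@(p-o['ee_pos']))
E
```

```text
thumb tool [-0.04467492  0.00042486 -0.00079598]
griptop [-0.01751068 -0.0415795  -0.01036553]
griptop [-0.01695856 -0.04157677  0.00890198]
griptop [ 0.0156076  -0.04158306 -0.00986985]
griptop [ 0.01559091 -0.04158025  0.00946923]
```

Emit:
send_rows --pt "0 -0.01 0 0 0" --pt "0 -0.03 0 0 0" --pt "0 -0.06 0 0 0" --pt "0 -0.09 0 0 0" --pt "0 -0.122 0 0 0" --pt "0 -0.122 0 0 0" --pt "0 -0.122 0 0 0" --pt "0 -0.122 0 0 0"

```text
clock: 4.0
ee_pos: [0.5476, -0.211, 0.1993]
ee_rot: [-90.1, -0.1, -150.1]
ft_force: [-0.7, 0.0, -2.7]
width: 0.0194
```

Emit:
send_rows --pt "-0.005 0 -0.038 -0.03 0" --pt "-0.01 0 -0.076 -0.06 0" --pt "-0.015 0 -0.114 -0.1 0" --pt "-0.02 0 -0.152 -0.14 0" --pt "-0.025 0 -0.19 -0.18 0" --pt "-0.03 0 -0.228 -0.22 0" --pt "-0.035 0 -0.266 -0.26 0" --pt "-0.04 0 -0.304 -0.3 0" --pt "-0.045 0 -0.342 -0.323 0" --pt "-0.05 0 -0.37 -0.323 0" --pt "-0.055 0 -0.388 -0.323 0" --pt "-0.055 0 -0.388 -0.323 0"

```text
clock: 5.2
ee_pos: [0.4012, 0.1546, 0.1997]
ee_rot: [-90.1, -0.0, -131.4]
ft_force: [0.3, -0.5, -1.2]
width: 0.0193
```

Emit:
send_rows --pt "0 0 0 0 0" --pt "0 0 0 0 0" --pt "0 0 0 0 0" --pt "0 0 0 0 0"

```text
clock: 5.6
ee_pos: [0.4026, 0.152, 0.2002]
ee_rot: [-90.0, -0.0, -131.7]
ft_force: [-0.0, -0.1, -2.8]
width: 0.0195
```

```bash
python3 - <<'E'
from h import *
o=r.get_obs();print(o);w=cal('wrist');print(w['xyz'],w['orientation'])
im=r.get_image('wrist')[:,:,::-1];cv2.imwrite('pics/w4raw.png',im)
cv2.imwrite('pics/w4.png',cv2.resize(im,(768,576),interpolation=cv2.INTER_CUBIC))
cv2.imwrite('pics/t4.png',r.get_image('top')[:,:,::-1])
E
```

```text
{'clock': 5.6, 'qpos': array([  5.25890219,   7.68356097, -32.06219445, 119.74874359,
         5.03926737,  53.84945639, -71.20112273]), 'dq': array([-0.10169937, -0.06015382, -0.27610478, -0.11181886,  0.00359247,
       -0.05870806, -0.07602432]), 'joint_efforts': array([-8.17283930e-03, -4.83406770e+01, -2.76460245e+00, -3.99553013e+01,
        2.04660336e-02,  6.53670053e-03,  1.40316071e-02]), 'ee_pos': array([0.40259112, 0.15195784, 0.20018511]), 'ee_rot': array([-9.00080906e+01, -1.29248599e-02, -1.31651059e+02]), 'ft_force': array([-0.03138391, -0.05452806, -2.76075307]), 'moment': array([ 0.00315917,  0.02668003, -0.01737477]), 'width': 0.019498421866950548}
[0.45573504 0.21206679 0.34290383] [ 1.62090151e+02  4.10251800e-02 -4.16399945e+01]
```

View pics/w4.png

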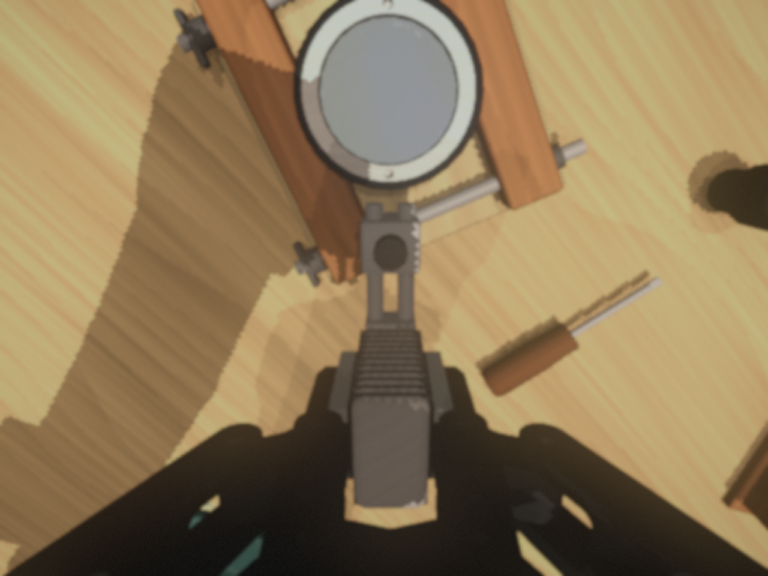

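View pics/t4.png

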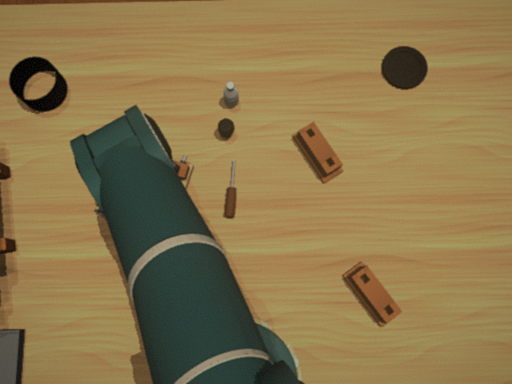

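```bash
python3 - <<'E'
from h import *
im=cv2.imread('pics/w4raw.png');crop(im,190,0,330,140,4,'w5')
a=cv2.resize(im[0:16,244:276],None,fx=12,fy=12,interpolation=cv2.INTER_CUBIC);b=cv2.resize(im[106:126,244:276],None,fx=12,fy=12,interpolation=cv2.INTER_CUBIC)
cv2.imwrite('pics/w6.png',np.vstack([a,b]))
E
```

```text
(no output)
```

View pics/w5.png

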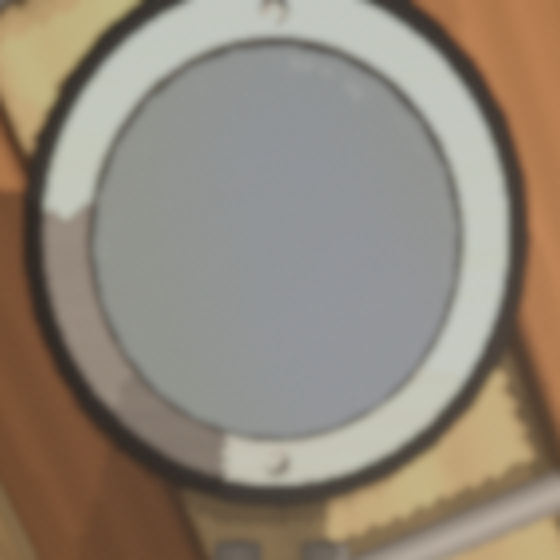

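View pics/w6.png

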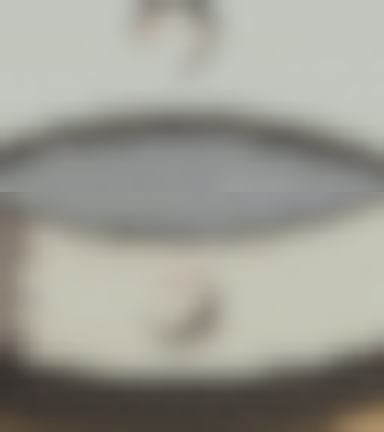

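```bash
python3 - <<'E'
from h import *
o=r.get_obs();w=cal('wrist');T=tool(o);print(o['ee_pos'])
A=pz(w,258.0,2.4,.061);B=pz(w,258.8,115.4,.061)
for P in (A,B,(A+B)/2): print(P, T.T@(P-o['ee_pos']))
d=A-B;print(np.hypot(*d[:2]),np.degrees(np.arctan2(d[1],d[0])))
for n,p in (('l',(42,240)),('r',(510,240)),('inl',(92,240)),('inr',(460,240)),('int',(276,42)),('inb',(276,437)),('bot',(276,486))):
    P=pz(w,*UU(*p,4,190,0),.061);print(n,P,T.T@(P-o['ee_pos']))
E
```

```text
[0.40253123 0.1521909  0.20025757]
[0.49761921 0.26219778 0.061     ] [-0.14540596  0.13924451 -0.00199506]
[0.43967802 0.19617575 0.061     ] [-0.05756642  0.13925247 -0.00144101]
[0.46864861 0.22918676 0.061     ] [-0.10148619  0.13924849 -0.00171804]
0.0878412865575924 48.72968355222666
l [0.43326516 0.26290207 0.061     ] [-0.1031794   0.13925368 -0.05056313]
r [0.50654522 0.19779285 0.061     ] [-0.10319764  0.13924296  0.04746328]
inl [0.44109576 0.25594459 0.061     ] [-0.10318135  0.13925253 -0.04008818]
inr [0.49871769 0.2047476  0.061     ] [-0.1031957   0.1392441   0.03699242]
int [0.49436427 0.25779583 0.061     ] [-0.13995342  0.13924496 -0.00150351]
inb [0.44327992 0.2004513  0.061     ] [-0.06315499  0.13925198 -0.00158926]
bot [0.43626223 0.19257362 0.061     ] [-0.05260484  0.13925294 -0.00160104]
```

Emit:
send_rows --pt "-0.03 0 -0.001 -0.006 0" --pt "-0.06 0 -0.001 -0.006 0" --pt "-0.09 0 -0.001 -0.006 0" --pt "-0.1007 0 -0.001 -0.006 0" --pt "-0.1007 0.02 -0.001 -0.006 0" --pt "-0.1007 0.04 -0.001 -0.006 0" --pt "-0.1007 0.06 -0.001 -0.006 0" --pt "-0.1007 0.07 -0.001 -0.006 0" --pt "-0.1007 0.074 -0.001 -0.006 0" --pt "-0.1007 0.074 -0.001 -0.006 0" --pt "-0.1007 0.074 -0.001 -0.006 0" --pt "-0.1007 0.074 -0.001 -0.006 0"

```text
clock: 6.9
ee_pos: [0.469, 0.2286, 0.1271]
ee_rot: [-90.0, 0.1, -131.3]
ft_force: [0.2, 0.4, -2.2]
width: 0.0193
```

```bash
python3 - <<'E'
from h import *
o=r.get_obs();print(o);w=cal('wrist');print(w['xyz'],w['orientation'])
im=r.get_image('wrist')[:,:,::-1];cv2.imwrite('pics/w7raw.png',im)
cv2.imwrite('pics/w7.png',cv2.resize(im,(768,576),interpolation=cv2.INTER_CUBIC))
s=r.get_image('side')[:,:,::-1];cv2.imwrite('pics/s7raw.png',s)
crop(s,150,190,300,300,5,'s7')
E
```

```text
{'clock': 6.9, 'qpos': array([ -4.15819306,  23.77577259, -30.61662563, 111.65125716,
        15.89725144,  48.6273871 , -84.50300705]), 'dq': array([-0.03327285,  0.10387082,  0.10350558,  0.21469691,  0.16062951,
        0.02347516, -0.00558841]), 'joint_efforts': array([-2.65457615e-02, -7.28611708e+01, -8.69382799e+00, -3.58626866e+01,
        9.51179944e-03,  1.44495507e-02,  8.05542106e-03]), 'ee_pos': array([0.4689513 , 0.22863266, 0.12707928]), 'ee_rot': array([-8.99685524e+01,  6.08573638e-02, -1.31259694e+02]), 'ft_force': array([ 0.22019671,  0.38678074, -2.15222824]), 'moment': array([-0.0240941 , -0.05695191,  0.02297351]), 'width': 0.01928136976734749}
[0.52149806 0.28900423 0.26987623] [ 1.62160785e+02 -1.24569974e-03 -4.12458234e+01]
```

View pics/w7.png

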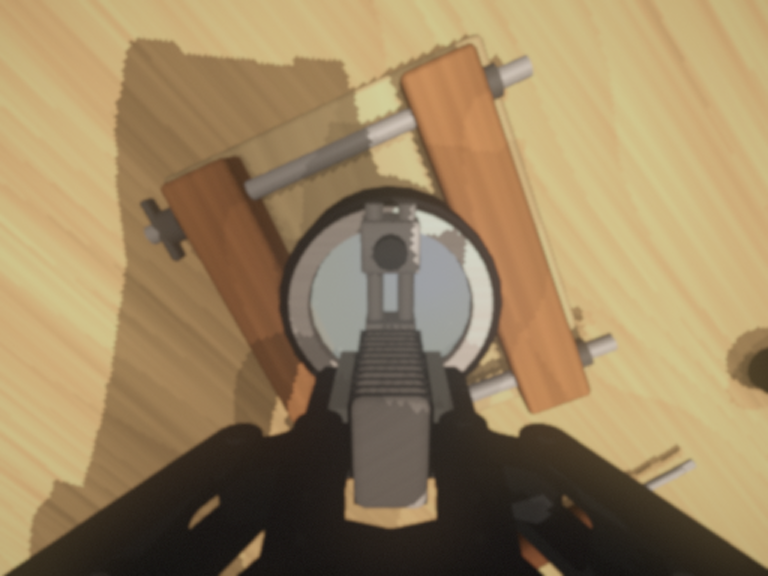

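View pics/s7.png

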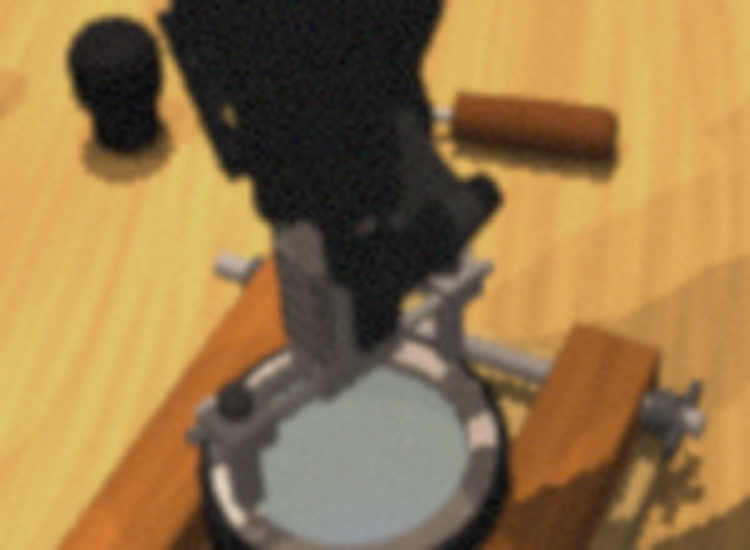

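```bash
python3 - <<'E'
from h import *
s=cv2.imread('pics/s7raw.png');crop(s,180,250,260,320,9,'s8')
im=cv2.imread('pics/w7raw.png');crop(im,185,115,340,260,5,'w8')
c=cal('side');o=r.get_obs();T=tool(o)
for a in (-.0448,.0432):
    for dy in (.0604,.0554): print('pin',a,dy,((proj(c,o['ee_pos']+T@[a,dy,-.0])-[180,250]+.5)*9-.5).round())
Rc=np.array([.4690,.2286,.061]);th=np.radians(48.7)
for s_ in(1,-1): print('hole',((proj(c,Rc+s_*.044*np.array([np.cos(th),np.sin(th),0]))-[180,250]+.5)*9-.5).round())
E
```

```text
pin -0.0448 0.0604 [166. 382.]
pin -0.0448 0.0554 [164. 366.]
pin 0.0432 0.0604 [528. 117.]
pin 0.0432 0.0554 [527. 101.]
hole [172. 397.]
hole [531. 133.]
```

View pics/s8.png

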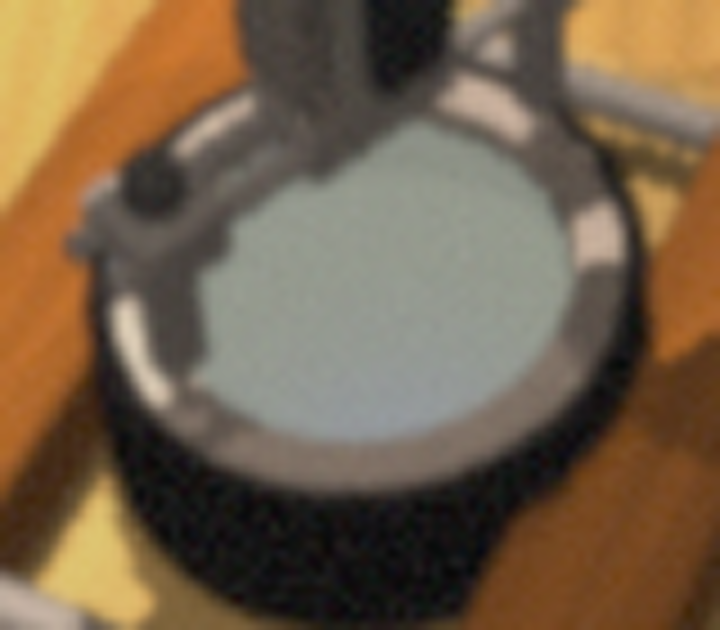

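View pics/w8.png

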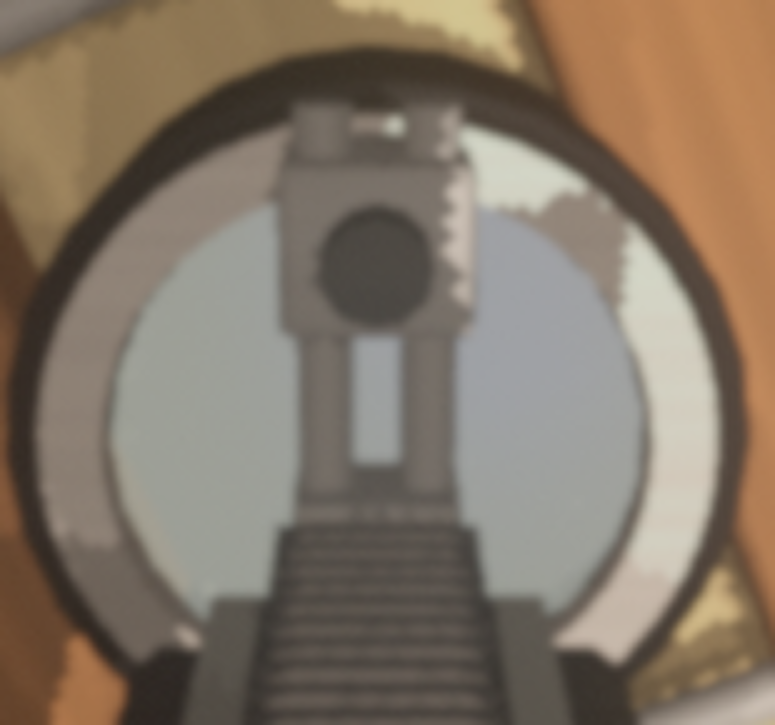

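Emit:
send_rows --pt "0 0.003 0.0002 0 0" --pt "0 0.005 0.0002 0 0" --pt "0 0.006 0.0002 0 0" --pt "0 0.0065 0.0002 0 0" --pt "0 0.0065 0.0002 0 0"

```text
clock: 7.5
ee_pos: [0.4686, 0.2284, 0.1197]
ee_rot: [-90.0, -0.0, -131.2]
ft_force: [-0.4, -0.6, -3.1]
width: 0.0195
```

```bash
cat > st.py <<'E'
from h import *
o=r.get_obs();print(o['clock'],o['ee_pos'].round(5),o['ee_rot'].round(2),'F',o['ft_force'].round(2),'M',o['moment'].round(3))
T=tool(o);print('F tool',(T.T@o['ft_force']).round(2),'M tool',(T.T@o['moment']).round(3),'eff7',o['joint_efforts'].round(3)[4:],o['qpos'].round(2),o['width'])
E
python3 st.py
```

```text
7.5 [0.46864 0.22839 0.11969] [-9.0010e+01 -1.0000e-02 -1.3125e+02] F [-0.39 -0.64 -3.13] M [ 0.063 -0.036 -0.037]
F tool [0.74 3.13 0.13] M tool [-0.015  0.037  0.071] eff7 [ 0.044  0.011 -0.018] [ -4.4   24.41 -30.36 111.93  16.34  47.87 -84.85] 0.019454297587269426
```

Emit:
send_rows --pt "0 0.0007 0 0 0" --pt "0 0.0014 0 0 0" --pt "0 0.002 0 0 0" --pt "0 0.0025 0 0 0" --pt "0 0.0025 0 0 0"

```text
clock: 8.0
ee_pos: [0.4687, 0.2284, 0.1173]
ee_rot: [-90.0, 0.0, -131.3]
ft_force: [-0.2, 0.3, -3.1]
width: 0.0189
```

```bash
python3 st.py; python3 - <<'E'
from h import *
s=r.get_image('side')[:,:,::-1];crop(s,180,250,260,320,9,'s9')
E
```

```text
8.0 [0.46872 0.22836 0.11726] [ -90.      0.   -131.25] F [-0.21  0.32 -3.1 ] M [ 0.043 -0.056  0.026]
F tool [-0.1   3.1  -0.37] M tool [ 0.014 -0.026  0.069] eff7 [ 0.034  0.044 -0.015] [ -4.49  24.62 -30.26 112.02  16.51  47.59 -84.99] 0.018918727212207945
```

View pics/s9.png

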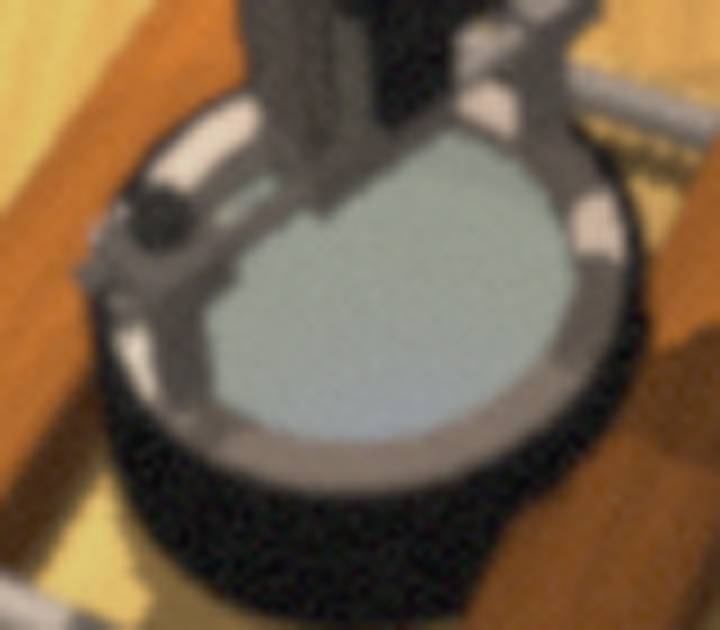

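Emit:
send_rows --pt "0 0.0003 0 0.01 0" --pt "0 0.0005 0 0.02 0" --pt "0 0.0005 0 0.03 0" --pt "0 0.0005 0 0.04 0"

```text
clock: 8.45
ee_pos: [0.4687, 0.2284, 0.1169]
ee_rot: [-90.0, 0.0, -133.6]
ft_force: [0.2, 0.8, -1.6]
width: 0.0192
```

```bash
python3 st.py
```

```text
8.45 [0.46874 0.22839 0.11686] [-9.0000e+01  1.0000e-02 -1.3359e+02] F [ 0.19  0.79 -1.55] M [0.047 0.053 0.147]
F tool [-0.7   1.55 -0.41] M tool [-0.071 -0.147 -0.003] eff7 [-0.    -0.013  0.136] [ -4.92  24.55 -29.73 112.05  16.24  47.47 -87.09] 0.01923508690671278
```

Emit:
send_rows --pt "0 0 0 0.03 0" --pt "0 0 0 0.06 0" --pt "0 0 0 0.09 0" --pt "0 0 0 0.12 0" --pt "0 0 0 0.15 0" --pt "0 0 0 0.18 0" --pt "0 0 0 0.21 0" --pt "0 0 0 0.24 0"

```text
clock: 9.25
ee_pos: [0.4687, 0.2283, 0.1168]
ee_rot: [-90.0, 0.0, -147.4]
ft_force: [0.5, -0.8, -0.9]
width: 0.0192
```

```bash
python3 st.py
```

```text
9.25 [0.46875 0.22834 0.11682] [ -90.      0.   -147.44] F [ 0.54 -0.77 -0.87] M [-0.133 -0.18   0.155]
F tool [-0.04  0.87  0.94] M tool [ 0.209 -0.155  0.08 ] eff7 [-0.221  0.076  0.718] [ -7.36  24.02 -26.68 112.13  14.45  47.08 -99.41] 0.019219540834953332
```

Emit:
send_rows --pt "0 0 0 0.04 0" --pt "0 0 0 0.08 0" --pt "0 0 0 0.12 0" --pt "0 0 0 0.16 0" --pt "0 0 0 0.2 0" --pt "0 0 0 0.24 0" --pt "0 0 0 0.28 0" --pt "0 0 0 0.32 0" --pt "0 0 0 0.36 0" --pt "0 0 0 0.36 0"

```text
clock: 10.25
ee_pos: [0.4688, 0.2282, 0.1168]
ee_rot: [-90.0, 0.0, -168.0]
ft_force: [2.3, -1.0, -1.5]
width: 0.0194
```

```bash
python3 st.py;python3 st.py
```

```text
10.25 [0.4688  0.22823 0.1168 ] [ -89.99    0.   -168.03] F [ 2.3  -0.96 -1.5 ] M [-0.278 -0.332  0.028]
F tool [-2.05  1.5   1.42] M tool [ 0.34  -0.028  0.267] eff7 [-0.568  0.015 -1.146] [ -11.     23.34  -22.18  112.25   11.89   46.6  -117.79] 0.01936028835257726
10.25 [0.4688  0.22823 0.1168 ] [ -89.99    0.   -168.03] F [ 2.3  -0.96 -1.5 ] M [-0.278 -0.332  0.028]
F tool [-2.05  1.5   1.42] M tool [ 0.34  -0.028  0.267] eff7 [-0.568  0.015 -1.146] [ -11.     23.34  -22.18  112.25   11.89   46.6  -117.79] 0.01936028835257726
```

Emit:
send_rows --pt "0 0 0 0.01 0" --pt "0 0 0 0.02 0" --pt "0 0 0 0.03 0"

```text
clock: 10.55
ee_pos: [0.4688, 0.2282, 0.1168]
ee_rot: [-90.0, -0.0, -169.7]
ft_force: [2.7, -1.8, -1.0]
width: 0.0194
```

```bash
python3 st.py
```

```text
10.55 [0.46876 0.22824 0.11679] [ -90.     -0.   -169.68] F [ 2.7  -1.81 -1.05] M [-0.598 -0.437  0.146]
F tool [-2.34  1.05  2.27] M tool [ 0.667 -0.146  0.322] eff7 [-0.764 -0.02   0.157] [ -11.27   23.29  -21.85  112.26   11.69   46.56 -119.26] 0.019383699991731826
```

Emit:
send_rows --pt "-0.0002 0 0.0002 0 0" --pt "-0.0003 0 0.0003 0.01 0" --pt "-0.0003 0 0.0003 0.02 0" --pt "-0.0003 0 0.0003 0.02 0" --pt "-0.0003 0 0.0003 0.02 0"

```text
clock: 11.05
ee_pos: [0.4689, 0.2281, 0.1168]
ee_rot: [-90.0, -0.0, -170.8]
ft_force: [1.0, -1.1, -1.6]
width: 0.0191
```

```bash
python3 st.py
```

```text
11.05 [0.46895 0.22814 0.11676] [-9.0000e+01 -1.0000e-02 -1.7078e+02] F [ 1.04 -1.13 -1.59] M [-0.357 -0.012  0.093]
F tool [-0.85  1.59  1.28] M tool [ 0.354 -0.093 -0.046] eff7 [-0.317 -0.244 -0.148] [ -11.45   23.28  -21.6   112.24   11.55   46.55 -120.22] 0.01914646580415465
```

Emit:
send_rows --pt "0 0 0 -0.002 0" --pt "0 0 0 -0.002 0"

```text
clock: 11.25
ee_pos: [0.469, 0.2281, 0.1168]
ee_rot: [-90.0, -0.0, -170.7]
ft_force: [-0.5, -1.2, -2.3]
width: 0.0191
```

```bash
python3 st.py
```

```text
11.25 [0.46898 0.22813 0.11675] [-9.0010e+01 -1.0000e-02 -1.7066e+02] F [-0.45 -1.16 -2.34] M [-0.231 -0.032  0.045]
F tool [0.63 2.34 1.07] M tool [ 0.233 -0.045 -0.006] eff7 [-0.201 -0.238 -0.004] [ -11.42   23.29  -21.63  112.24   11.56   46.55 -120.11] 0.01911164861319944
```

Emit:
send_rows --pt "0 0 0 -0.003 0" --pt "0 0 0 -0.003 0"

```text
clock: 11.45
ee_pos: [0.469, 0.2282, 0.1168]
ee_rot: [-90.0, -0.0, -170.5]
ft_force: [-1.0, -0.7, -3.7]
width: 0.0196
```

```bash
python3 st.py
```

```text
11.45 [0.46899 0.22819 0.11676] [-9.0010e+01 -1.0000e-02 -1.7049e+02] F [-0.99 -0.66 -3.68] M [-0.14   0.087  0.035]
F tool [1.09 3.68 0.49] M tool [ 0.124 -0.035 -0.109] eff7 [-0.076 -0.192  0.042] [ -11.4    23.29  -21.67  112.24   11.58   46.55 -119.96] 0.019581317412934972
```

Emit:
send_rows --pt "0 0 0 0.008 0" --pt "0 0 0 0.015 0" --pt "0 0 0 0.015 0"

```text
clock: 11.75
ee_pos: [0.469, 0.2281, 0.1168]
ee_rot: [-90.0, -0.0, -171.4]
ft_force: [-0.1, -1.0, -1.7]
width: 0.0193
```

```bash
cat > s.py <<'E'
from h import *
o=r.get_obs();print(o['clock'],'yaw',o['ee_rot'][2].round(3),'Mz',o['moment'][2].round(3),'F',o['ft_force'].round(1),'Mxy',o['moment'][:2].round(2))
E
python3 s.py
```

```text
11.75 yaw -171.385 Mz 0.117 F [-0.1 -1.  -1.7] Mxy [-0.26  0.07]
```

Emit:
send_rows --pt "0 0 0 0.006 0" --pt "0 0 0 0.006 0"

```text
clock: 11.95
ee_pos: [0.469, 0.2281, 0.1168]
ee_rot: [-90.0, -0.0, -171.7]
ft_force: [-0.6, -0.3, -3.0]
width: 0.0195
```

```bash
python3 s.py
```

```text
11.95 yaw -171.721 Mz 0.156 F [-0.6 -0.3 -3. ] Mxy [-0.29  0.07]
```

Emit:
send_rows --pt "0 0 0 0.004 0" --pt "0 0 0 0.008 0"

```text
clock: 12.15
ee_pos: [0.469, 0.2281, 0.1168]
ee_rot: [-90.0, -0.0, -172.2]
ft_force: [0.6, 0.2, -2.3]
width: 0.0193
```

```bash
python3 s.py
```

```text
12.15 yaw -172.178 Mz 0.106 F [ 0.6  0.2 -2.3] Mxy [-0.31  0.08]
```

Emit:
send_rows --pt "0 0 0 0.004 0" --pt "0 0 0 0.008 0"

```text
clock: 12.35
ee_pos: [0.469, 0.2281, 0.1168]
ee_rot: [-90.0, -0.0, -172.6]
ft_force: [-1.3, -1.1, -2.7]
width: 0.0192
```

```bash
python3 s.py
```

```text
12.35 yaw -172.64 Mz 0.14 F [-1.3 -1.1 -2.7] Mxy [-0.27  0.15]
```

Emit:
send_rows --pt "0 0 0 0.004 0" --pt "0 0 0 0.008 0"

```text
clock: 12.55
ee_pos: [0.4691, 0.2281, 0.1168]
ee_rot: [-90.0, -0.0, -173.1]
ft_force: [-0.6, -1.4, -2.6]
width: 0.0196
```

```bash
python3 s.py
```

```text
12.55 yaw -173.1 Mz 0.176 F [-0.6 -1.4 -2.6] Mxy [-0.34  0.16]
```

Emit:
send_rows --pt "0 0 0 0.004 0" --pt "0 0 0 0.008 0"

```text
clock: 12.75
ee_pos: [0.469, 0.2281, 0.1168]
ee_rot: [-90.0, -0.0, -173.6]
ft_force: [0.2, -2.1, -3.2]
width: 0.0196
```

```bash
python3 s.py
```

```text
12.75 yaw -173.558 Mz 0.195 F [ 0.2 -2.1 -3.2] Mxy [-0.39  0.13]
```

Emit:
send_rows --pt "0 0 0 0.004 0" --pt "0 0 0 0.007 0"

```text
clock: 12.95
ee_pos: [0.4691, 0.2281, 0.1168]
ee_rot: [-90.0, -0.0, -174.0]
ft_force: [-1.1, -1.1, -2.0]
width: 0.0193
```

```bash
python3 s.py
```

```text
12.95 yaw -173.96 Mz 0.12 F [-1.1 -1.1 -2. ] Mxy [-0.41  0.11]
```

Emit:
send_rows --pt "0 0 0 0.004 0" --pt "0 0 0 0.008 0"

```text
clock: 13.15
ee_pos: [0.469, 0.2281, 0.1168]
ee_rot: [-90.0, -0.0, -174.4]
ft_force: [-0.3, -1.6, -2.9]
width: 0.0191
```

```bash
python3 s.py
```

```text
13.15 yaw -174.418 Mz 0.19 F [-0.3 -1.6 -2.9] Mxy [-0.42  0.16]
```

Emit:
send_rows --pt "0 0 0 0.004 0" --pt "0 0 0 0.008 0"

```text
clock: 13.35
ee_pos: [0.469, 0.2281, 0.1168]
ee_rot: [-90.0, -0.0, -174.9]
ft_force: [-0.4, -1.4, -2.8]
width: 0.0195
```

```bash
python3 s.py
```

```text
13.35 yaw -174.875 Mz 0.18 F [-0.4 -1.4 -2.8] Mxy [-0.46  0.15]
```

Emit:
send_rows --pt "0 0 0 0.004 0" --pt "0 0 0 0.008 0"

```text
clock: 13.55
ee_pos: [0.469, 0.2281, 0.1168]
ee_rot: [-90.0, -0.0, -175.3]
ft_force: [-0.6, -1.6, -2.0]
width: 0.0192
```

```bash
python3 s.py
```

```text
13.55 yaw -175.335 Mz 0.18 F [-0.6 -1.6 -2. ] Mxy [-0.47  0.13]
```

Emit:
send_rows --pt "0 0 0 0.004 0" --pt "0 0 0 0.008 0"

```text
clock: 13.75
ee_pos: [0.469, 0.2281, 0.1168]
ee_rot: [-90.0, -0.0, -175.8]
ft_force: [-0.9, -1.8, -2.0]
width: 0.0192
```

```bash
python3 s.py
```

```text
13.75 yaw -175.79 Mz 0.169 F [-0.9 -1.8 -2. ] Mxy [-0.46  0.15]
```

Emit:
send_rows --pt "0 0 0 0.004 0" --pt "0 0 0 0.008 0"

```text
clock: 13.95
ee_pos: [0.4691, 0.2281, 0.1168]
ee_rot: [-90.0, -0.0, -176.3]
ft_force: [-0.0, -1.8, -2.9]
width: 0.0192
```

```bash
python3 s.py
```

```text
13.95 yaw -176.253 Mz 0.132 F [-0.  -1.8 -2.9] Mxy [-0.49  0.14]
```

Emit:
send_rows --pt "0 0 0 0.004 0" --pt "0 0 0 0.008 0"

```text
clock: 14.15
ee_pos: [0.4691, 0.2281, 0.1168]
ee_rot: [-90.0, -0.0, -176.7]
ft_force: [-0.6, -2.5, -2.8]
width: 0.0196
```

```bash
python3 s.py
```

```text
14.15 yaw -176.709 Mz 0.168 F [-0.6 -2.5 -2.8] Mxy [-0.55  0.17]
```

Emit:
send_rows --pt "0.0001 0 0.0002 0.004 0" --pt "0.0001 0 0.0003 0.008 0"

```text
clock: 14.35
ee_pos: [0.469, 0.2279, 0.1168]
ee_rot: [-90.0, 0.0, -177.2]
ft_force: [0.1, -1.3, -3.1]
width: 0.0191
```

```bash
python3 s.py
```

```text
14.35 yaw -177.162 Mz 0.214 F [ 0.1 -1.3 -3.1] Mxy [-0.1   0.11]
```

Emit:
send_rows --pt "0 0 0 0.003 0" --pt "0 0 0 0.006 0"

```text
clock: 14.55
ee_pos: [0.469, 0.2279, 0.1168]
ee_rot: [-90.0, 0.0, -177.5]
ft_force: [-0.4, -0.8, -3.7]
width: 0.0189
```

```bash
python3 s.py
```

```text
14.55 yaw -177.502 Mz 0.152 F [-0.4 -0.8 -3.7] Mxy [-0.    0.06]
```

Emit:
send_rows --pt "0 0 0 0.004 0" --pt "0 0 0 0.008 0"

```text
clock: 14.75
ee_pos: [0.469, 0.2279, 0.1168]
ee_rot: [-90.0, 0.0, -178.0]
ft_force: [-0.3, 0.8, -2.8]
width: 0.0192
```

```bash
python3 s.py
```

```text
14.75 yaw -177.967 Mz 0.123 F [-0.3  0.8 -2.8] Mxy [ 0.04 -0.01]
```

Emit:
send_rows --pt "0 0 0 0.004 0" --pt "0 0 0 0.008 0"

```text
clock: 14.95
ee_pos: [0.469, 0.2279, 0.1168]
ee_rot: [-90.0, 0.0, -178.4]
ft_force: [-0.2, -0.4, -3.8]
width: 0.0192
```

```bash
python3 s.py
```

```text
14.95 yaw -178.428 Mz 0.145 F [-0.2 -0.4 -3.8] Mxy [ 0.07 -0.01]
```

Emit:
send_rows --pt "0 0 0 0.004 0" --pt "0 0 0 0.008 0"

```text
clock: 15.15
ee_pos: [0.469, 0.2279, 0.1168]
ee_rot: [-90.0, 0.0, -178.9]
ft_force: [0.3, 0.6, -3.1]
width: 0.0193
```

```bash
python3 s.py
```

```text
15.15 yaw -178.881 Mz 0.138 F [ 0.3  0.6 -3.1] Mxy [0.09 0.02]
```

Emit:
send_rows --pt "0 0 0 0.004 0" --pt "0 0 0 0.008 0"

```text
clock: 15.35
ee_pos: [0.469, 0.2278, 0.1168]
ee_rot: [-90.0, -0.0, -179.3]
ft_force: [0.3, -0.3, -3.5]
width: 0.0196
```

```bash
python3 s.py
```

```text
15.35 yaw -179.341 Mz 0.14 F [ 0.3 -0.3 -3.5] Mxy [ 0.2  -0.03]
```

Emit:
send_rows --pt "0 0 0 0.004 0" --pt "0 0 0 0.008 0"

```text
clock: 15.55
ee_pos: [0.469, 0.2278, 0.1168]
ee_rot: [-90.0, -0.0, -179.8]
ft_force: [0.4, 0.7, -3.2]
width: 0.0192
```

```bash
python3 s.py
```

```text
15.55 yaw -179.8 Mz 0.154 F [ 0.4  0.7 -3.2] Mxy [ 0.22 -0.01]
```

Emit:
send_rows --pt "0 0 0 0.004 0" --pt "0 0 0 0.008 0"

```text
clock: 15.75
ee_pos: [0.469, 0.2278, 0.1168]
ee_rot: [-90.0, 0.0, 179.7]
ft_force: [0.0, 0.0, -3.7]
width: 0.0194
```

```bash
python3 s.py
```

```text
15.75 yaw 179.74 Mz 0.163 F [ 0.   0.  -3.7] Mxy [ 0.2  -0.07]
```

Emit:
send_rows --pt "0 0 0 0.004 0" --pt "0 0 0 0.008 0"

```text
clock: 15.95
ee_pos: [0.469, 0.2278, 0.1168]
ee_rot: [-90.0, -0.0, 179.3]
ft_force: [0.5, 0.6, -2.4]
width: 0.0193
```

```bash
python3 s.py
```

```text
15.95 yaw 179.285 Mz 0.143 F [ 0.5  0.6 -2.4] Mxy [ 0.22 -0.06]
```

Emit:
send_rows --pt "0 0 0 0.004 0" --pt "0 0 0 0.008 0"

```text
clock: 16.15
ee_pos: [0.469, 0.2278, 0.1168]
ee_rot: [-90.0, -0.0, 178.8]
ft_force: [0.3, 0.6, -3.3]
width: 0.0191
```

```bash
python3 s.py
```

```text
16.15 yaw 178.826 Mz 0.136 F [ 0.3  0.6 -3.3] Mxy [ 0.23 -0.06]
```

Emit:
send_rows --pt "0 0 0 0.004 0" --pt "0 0 0 0.008 0"

```text
clock: 16.35
ee_pos: [0.469, 0.2278, 0.1168]
ee_rot: [-90.0, -0.0, 178.4]
ft_force: [-0.5, 0.3, -3.5]
width: 0.0196
```

```bash
python3 s.py
```

```text
16.35 yaw 178.364 Mz 0.152 F [-0.5  0.3 -3.5] Mxy [ 0.21 -0.05]
```

Emit:
send_rows --pt "0 0 0 0.004 0" --pt "0 0 0 0.008 0"

```text
clock: 16.55
ee_pos: [0.469, 0.2278, 0.1168]
ee_rot: [-90.0, -0.0, 177.9]
ft_force: [-0.4, 0.3, -3.3]
width: 0.0195
```

```bash
python3 s.py
```

```text
16.55 yaw 177.905 Mz 0.099 F [-0.4  0.3 -3.3] Mxy [ 0.17 -0.07]
```

Emit:
send_rows --pt "0 0 0 0.004 0" --pt "0 0 0 0.008 0"

```text
clock: 16.75
ee_pos: [0.469, 0.2278, 0.1168]
ee_rot: [-90.0, -0.0, 177.5]
ft_force: [0.1, 0.5, -3.6]
width: 0.0193
```

```bash
python3 s.py
```

```text
16.75 yaw 177.457 Mz 0.31 F [ 0.1  0.5 -3.6] Mxy [ 0.15 -0.12]
```

Emit:
send_rows --pt "0 0 0 0 0" --pt "0 0 0 0.001 0" --pt "0 0 0 0.001 0"

```text
clock: 17.05
ee_pos: [0.469, 0.2278, 0.1168]
ee_rot: [-90.0, -0.0, 177.4]
ft_force: [0.8, 1.4, -2.3]
width: 0.0195
```

```bash
python3 s.py
```

```text
17.05 yaw 177.411 Mz 0.382 F [ 0.8  1.4 -2.3] Mxy [ 0.14 -0.1 ]
```

```bash
cat > avg.py <<'E'
from h import *
L=[]
for i in range(8):
    o=r.get_obs();L.append(np.r_[o['moment'],o['ft_force'],o['ee_rot'][2]]);r.get_image('side')
L=np.array(L);print(o['clock'],L[:,2].round(3),L.mean(0).round(3))
E
python3 avg.py
```

```text
17.4 [0.382 0.283 0.358 0.379 0.371 0.359 0.375 0.329] [ 1.57000e-01 -9.40000e-02  3.54000e-01  4.58000e-01  6.71000e-01
 -2.67200e+00  1.77412e+02]
```

Emit:
send_rows --pt "0 0 0 0.001 0" --pt "0 0 0 0.002 0" --pt "0 0 0 0.002 0"

```text
clock: 17.75
ee_pos: [0.469, 0.2278, 0.1168]
ee_rot: [-90.0, -0.0, 177.3]
ft_force: [0.1, 0.4, -2.6]
width: 0.0197
```

```bash
python3 avg.py
```

```text
18.1 [0.357 0.395 0.389 0.345 0.394 0.383 0.39  0.428] [ 1.72000e-01 -8.00000e-02  3.85000e-01  4.75000e-01  6.07000e-01
 -2.71400e+00  1.77296e+02]
```

Emit:
send_rows --pt "0 0 0 0.002 0" --pt "0 0 0 0.004 0" --pt "0 0 0 0.004 0"

```text
clock: 18.45
ee_pos: [0.4689, 0.2278, 0.1168]
ee_rot: [-90.0, -0.0, 177.1]
ft_force: [0.3, 0.9, -3.1]
width: 0.0193
```

```bash
python3 avg.py
```

```text
18.8 [0.477 0.518 0.541 0.5   0.502 0.474 0.495 0.473] [ 1.36000e-01 -8.10000e-02  4.98000e-01  6.41000e-01  3.74000e-01
 -3.07500e+00  1.77068e+02]
```

Emit:
send_rows --pt "0 0 0 -0.008 0" --pt "0 0 0 -0.016 0" --pt "0 0 0 -0.022 0" --pt "0 0 0 -0.026 0" --pt "0 0 0 -0.026 0"

```text
clock: 19.35
ee_pos: [0.469, 0.2277, 0.1168]
ee_rot: [-90.0, -0.0, 178.5]
ft_force: [0.2, 0.6, -2.9]
width: 0.0192
```

```bash
python3 avg.py
```

```text
19.7 [ 0.012 -0.044 -0.045  0.023 -0.012  0.009 -0.028 -0.01 ] [-2.30000e-02 -7.20000e-02 -1.20000e-02  4.26000e-01  9.00000e-02
 -2.38000e+00  1.78548e+02]
```

Emit:
send_rows --pt "0 -0.001 0 0 0" --pt "0 -0.003 0 0 0" --pt "0 -0.005 0 0 0" --pt "0 -0.007 0 0 0" --pt "0 -0.012 0 0 0" --pt "0 -0.025 0 0 0" --pt "0 -0.05 0 0 0" --pt "0 -0.084 0 0 0" --pt "0 -0.084 0 0 0" --pt "0 -0.084 0 0 0" --pt "0 -0.084 0 0 0"

```text
clock: 20.85
ee_pos: [0.4687, 0.2276, 0.2004]
ee_rot: [-90.0, -0.0, 178.6]
ft_force: [0.6, 0.8, -2.3]
width: 0.0192
```

```bash
python3 st.py; python3 - <<'E'
from h import *
s=r.get_image('side')[:,:,::-1];crop(s,140,170,300,320,5,'s10')
w=r.get_image('wrist')[:,:,::-1];cv2.imwrite('pics/w10.png',cv2.resize(w,(768,576)))
o=r.get_obs();T=tool(o);wc=cal('wrist')
p=pz(wc,*UU(390,251,1.5),o['ee_pos'][2]);print(T.T@(p-o['ee_pos']))
tgt=np.array([.5482,-.2113,.2]);print('to stand tool',T.T@(tgt-o['ee_pos']))
E
```

```text
20.85 [0.46866 0.22755 0.20041] [-8.9980e+01 -4.0000e-02  1.7855e+02] F [ 0.56  0.81 -2.28] M [-0.055  0.007  0.016]
F tool [-0.54  2.28 -0.82] M tool [ 0.055 -0.016 -0.006] eff7 [-0.003  0.037  0.013] [ -11.7    16.44  -20.7   108.45    6.9    56.36 -126.91] 0.01919520805135806
[-4.42503893e-02 -6.02745828e-05 -1.29092268e-03]
to stand tool [-9.06656738e-02  1.87668499e-04  4.36719135e-01]
```

View pics/s10.png

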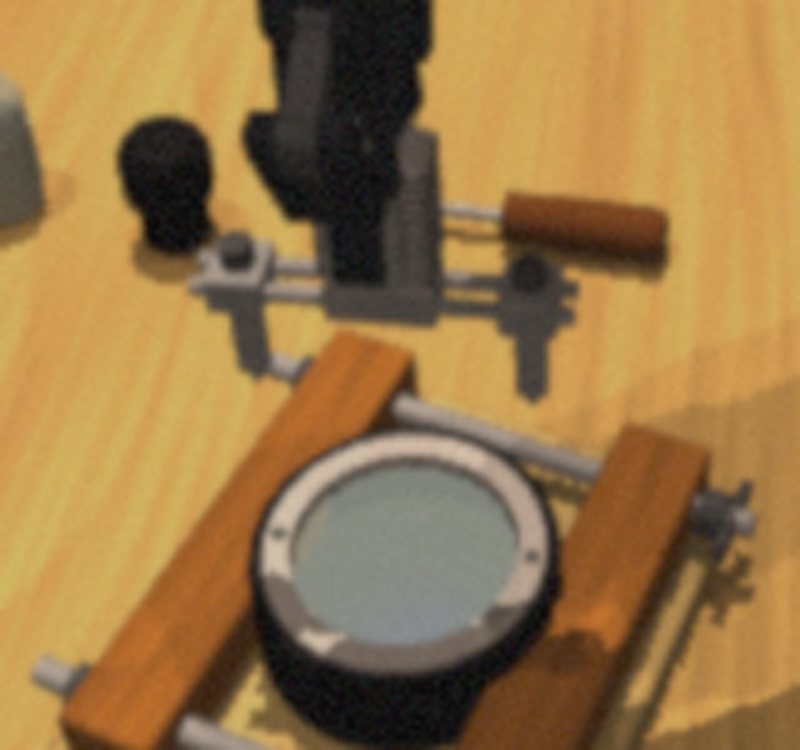

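View pics/w10.png

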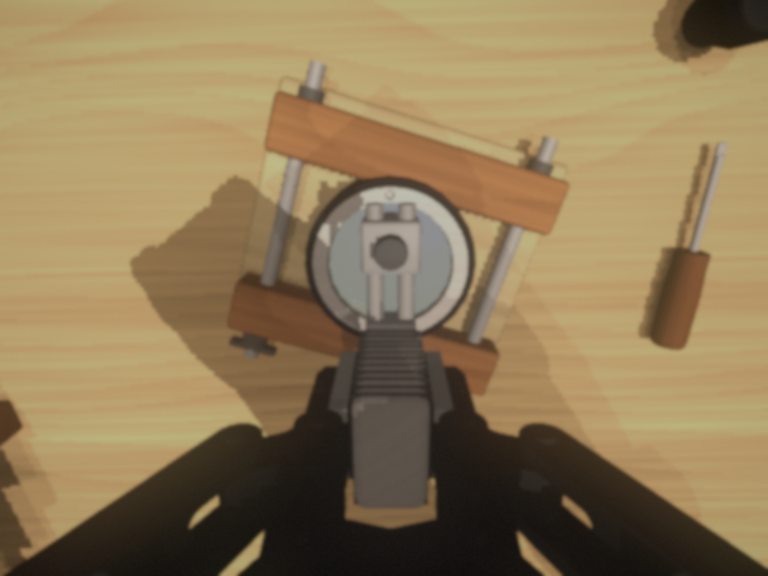

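Emit:
send_rows --pt "-0.008 0 0.04 -0.05 0" --pt "-0.016 0 0.08 -0.1 0" --pt "-0.025 0 0.12 -0.15 0" --pt "-0.033 0 0.16 -0.2 0" --pt "-0.041 0 0.2 -0.25 0" --pt "-0.05 0 0.24 -0.3 0" --pt "-0.058 0 0.28 -0.35 0" --pt "-0.066 0 0.32 -0.4 0" --pt "-0.075 0 0.36 -0.45 0" --pt "-0.083 0 0.4 -0.5 0" --pt "-0.0907 0 0.4367 -0.547 0" --pt "-0.0907 0 0.4367 -0.547 0"

```text
clock: 22.15
ee_pos: [0.5479, -0.2166, 0.1995]
ee_rot: [-90.0, -0.1, -150.4]
ft_force: [-0.1, 0.6, -3.2]
width: 0.0196
```

Emit:
send_rows --pt "0 0 0 0 0" --pt "0 0 0 0 0" --pt "0 0 0 0 0" --pt "0 0 0 0 0" --pt "0 0 0 0 0"

```text
clock: 22.65
ee_pos: [0.5487, -0.2105, 0.2009]
ee_rot: [-90.0, 0.0, -150.1]
ft_force: [-0.1, -0.7, -1.9]
width: 0.0194
```

```bash
python3 st.py; python3 - <<'E'
from h import *
s=r.get_image('side')[:,:,::-1];crop(s,160,80,280,190,6,'s11')
w=r.get_image('wrist')[:,:,::-1];cv2.imwrite('pics/w11.png',cv2.resize(w,(768,576)))
o=r.get_obs();T=tool(o)
tgt=np.array([.5482,-.2113,.2]);print('to stand tool',T.T@(tgt-o['ee_pos']))
E
```

```text
22.65 [ 0.54872 -0.21055  0.20086] [ -90.      0.   -150.06] F [-0.05 -0.66 -1.93] M [-0.023 -0.057 -0.005]
F tool [0.38 1.93 0.54] M tool [0.048 0.005 0.038] eff7 [ 0.014  0.004 -0.009] [ 27.34  22.33 -11.87  99.41   5.24  58.8  -46.45] 0.0193575342206002
to stand tool [0.0006778  0.00084854 0.00019617]
```

View pics/s11.png

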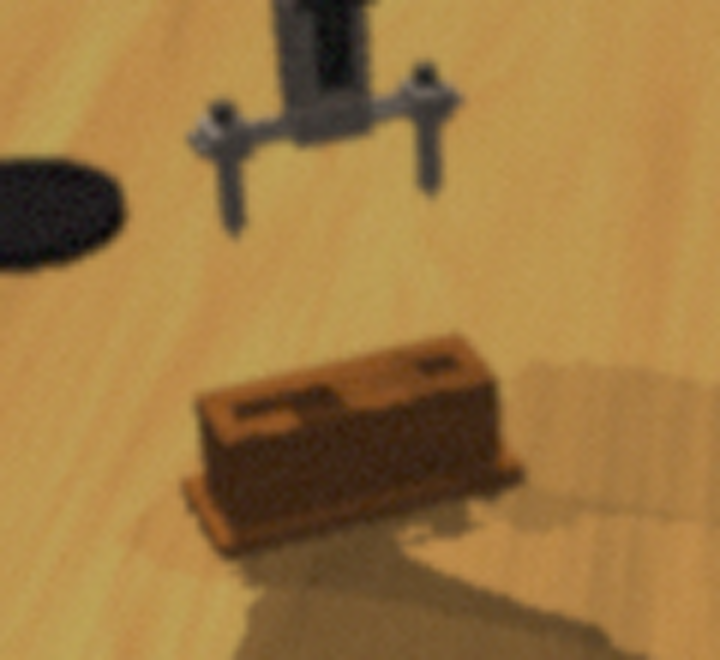

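View pics/w11.png

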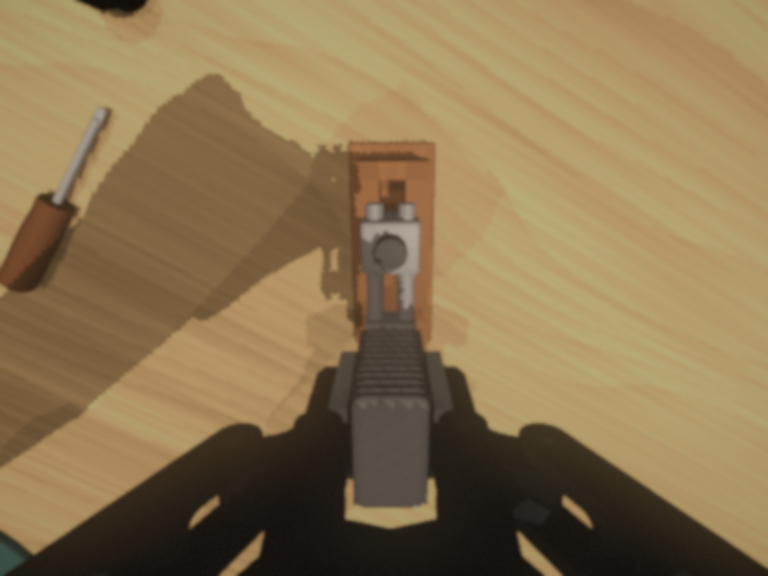

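Emit:
send_rows --pt "0.0005 0.02 0.0002 0 0" --pt "0.0005 0.04 0.0002 0 0" --pt "0.0005 0.06 0.0002 0 0" --pt "0.0005 0.075 0.0002 0 0" --pt "0.0005 0.09 0.0002 0 0" --pt "0.0005 0.105 0.0002 0 0" --pt "0.0005 0.115 0.0002 0 0" --pt "0.0005 0.1195 0.0002 0 0" --pt "0.0005 0.12 0.0002 0 0" --pt "0.0005 0.12 0.0002 0 0"

```text
clock: 23.75
ee_pos: [0.5486, -0.2115, 0.0811]
ee_rot: [-90.0, 0.0, -150.1]
ft_force: [-0.2, 0.5, -1.9]
width: 0.019
```

```bash
python3 st.py
```

```text
23.75 [ 0.54857 -0.21153  0.08113] [-8.998e+01  2.000e-02 -1.501e+02] F [-0.19  0.53 -1.91] M [ 0.008  0.018 -0.003]
F tool [-0.1   1.91 -0.56] M tool [-0.016  0.003 -0.012] eff7 [ 0.033 -0.061 -0.013] [ 26.38  30.95 -10.71 104.19   7.69  45.53 -48.34] 0.0190199573451379
```

Emit:
send_rows --pt "0.0003 0.001 0 0 0" --pt "0.0003 0.002 0 0 0" --pt "0.0003 0.0024 0 0 0" --pt "0.0003 0.0024 0 0 0"

```text
clock: 24.15
ee_pos: [0.5481, -0.2116, 0.0784]
ee_rot: [-90.0, 0.0, -150.1]
ft_force: [0.2, -0.2, -1.4]
width: 0.0194
```

```bash
python3 st.py
```

```text
24.15 [ 0.54807 -0.21163  0.07843] [ -90.     0.  -150.1] F [ 0.22 -0.22 -1.43] M [-0.005  0.006  0.045]
F tool [-0.08  1.43  0.3 ] M tool [ 0.001 -0.045 -0.007] eff7 [ 0.018 -0.016 -0.004] [ 26.37  31.15 -10.67 104.3    7.75  45.25 -48.37] 0.019377673539327806
```

Down another 0.4 mm until the weight is taken, then open gently.

Emit:
send_rows --pt "0 0.0003 0 0 0" --pt "0 0.0004 0 0 0" --pt "0 0.0004 0 0 0"

```text
clock: 24.45
ee_pos: [0.5481, -0.2117, 0.0784]
ee_rot: [-90.0, 0.0, -150.1]
ft_force: [-2.9, 1.6, 4.4]
width: 0.0194
```

```bash
python3 st.py
```

```text
24.45 [ 0.5481  -0.21167  0.0784 ] [ -89.99    0.   -150.11] F [-2.91  1.6   4.44] M [ 0.165  0.692 -0.006]
F tool [ 1.73 -4.44 -2.84] M tool [-0.488  0.006 -0.518] eff7 [ 0.095 -0.978 -0.004] [ 26.37  31.16 -10.67 104.3    7.76  45.24 -48.37] 0.019399461866474572
```

Contact with the stand top (4 N up). Opening.

Emit:
send_rows --pt "0 0 0 0 30" --pt "0 0 0 0 40" --pt "0 0 0 0 55" --pt "0 0 0 0 75" --pt "0 0 0 0 100" --pt "0 0 0 0 100" --pt "0 0 0 0 100" --pt "0 0 0 0 100"

```text
clock: 25.25
ee_pos: [0.548, -0.2116, 0.0779]
ee_rot: [-90.0, -0.0, -150.1]
ft_force: [-0.6, 0.3, 0.1]
width: 0.0853
```

```bash
python3 st.py
```

```text
25.25 [ 0.54805 -0.21161  0.07794] [ -90.01   -0.   -150.1 ] F [-0.6   0.26  0.07] M [-0.006 -0.008  0.024]
F tool [ 0.39 -0.07 -0.52] M tool [ 0.009 -0.024  0.004] eff7 [ 0.015  0.001 -0.   ] [ 26.37  31.19 -10.66 104.31   7.76  45.2  -48.37] 0.08527500425813368
```

Emit:
send_rows --pt "0 -0.01 0 0 100" --pt "0 -0.03 0 0 100" --pt "0 -0.06 0 0 100" --pt "0 -0.1 0 0 100" --pt "0 -0.14 0 0 100" --pt "0 -0.153 0 0 100" --pt "0 -0.153 0 0 100" --pt "0 -0.153 0 0 100" --pt "0 -0.153 0 0 100"

```text
clock: 26.15
ee_pos: [0.5475, -0.2114, 0.2298]
ee_rot: [-90.1, -0.1, -150.1]
ft_force: [-0.1, -0.4, -0.1]
width: 0.0856
```

```bash
python3 st.py;  python3 - <<'E'
from h import *
s=r.get_image('side')[:,:,::-1];cv2.imwrite('pics/s12.png',cv2.resize(s,(768,576)))
w=r.get_image('wrist')[:,:,::-1];crop(w,215,85,315,235,4,'w12')
E
```

```text
26.15 [ 0.54749 -0.21145  0.22978] [-9.009e+01 -7.000e-02 -1.501e+02] F [-0.06 -0.4  -0.08] M [-0.013  0.064  0.02 ]
F tool [0.25 0.08 0.31] M tool [-0.021 -0.02  -0.062] eff7 [0.016 0.016 0.001] [ 27.66  20.64 -12.07  97.77   4.77  62.21 -45.99] 0.08555896416335257
```

View pics/s12.png

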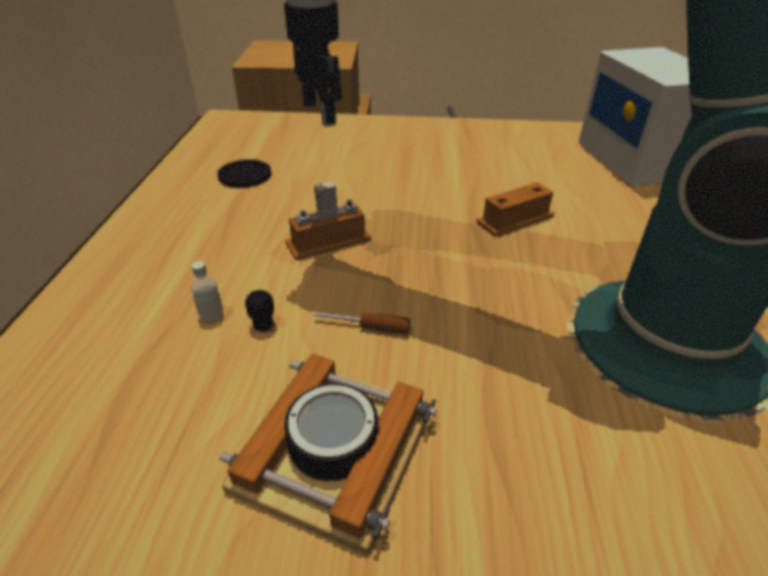

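View pics/w12.png

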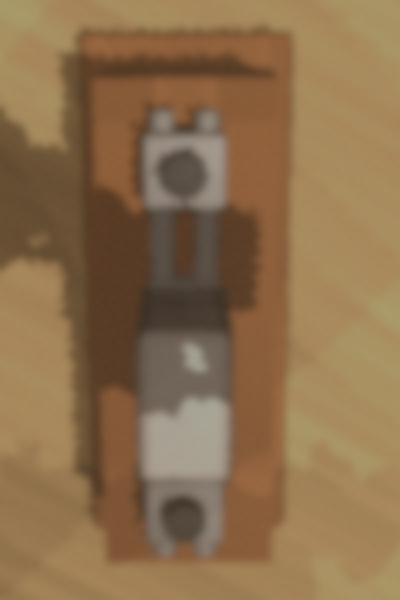

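```bash
python3 - <<'E'
from h import *
s=r.get_image('side')[:,:,::-1];a=cv2.resize(s[110:180,180:260],None,fx=5,fy=5,interpolation=cv2.INTER_CUBIC);b=cv2.resize(cv2.imread('pics/side0.png')[110:180,180:260],None,fx=5,fy=5,interpolation=cv2.INTER_CUBIC)
cv2.imwrite('pics/s13.png',np.hstack([b,a])[:, :800])
E
```

```text
(no output)
```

View pics/s13.png

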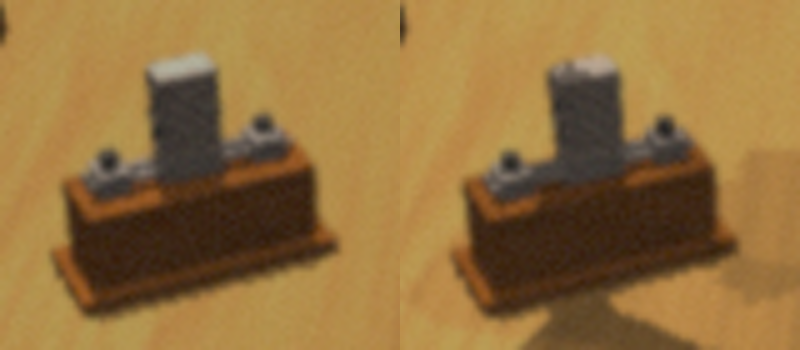

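The before and after pictures match: the spanner lies flat in its stand, less than a pixel or so from where it began.

```bash
python3 -c "
from bench import r
print(r.hand_in())"
```

```text
the job is handed in; nothing more can be done
None
```

The ring is screwed home and nipped up to about 0.5 N m, the spanner is back in its stand, and the job was handed in at about 26 s.

- **Seating:** Both pins were about 4.5 mm into the ring holes before I turned anything. The wrist force showed no contact on the way down, and a side picture agreed.
- **Turning:** I turned the spanner clockwise about 51°. The drag held steady at about 0.15 N m until the torque began to rise at the seat. I then went on in small steps; the last held reading averaged 0.498 N m, with the highest single reading 0.54 N m.
- **Coming off:** I backed the spanner off 0.026 rad to zero torque, the arm's wind-up plus part of the pins' play. Then I lifted it straight out.
- **Last checks:** The spanner lies flat on the correct stand with its legs in the pockets, and the bystanders look unmoved. The gripper is open and clear. Nothing in the pictures suggested the glass was touched.
- **Disagreement:** The wrist camera suggests the spanner sits about 1.5 mm across the stand from where it started, well within the pocket play. The side view shows hardly any shift.

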